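Fit the reference sleeves from the combination-locked case

ROBOT

A 6-joint arm with a two-finger parallel gripper is mounted at the origin on the work surface. World frame = base frame: x ahead of the robot, y to its left, z up, the work surface at z = 0. Lengths are in m, angles in degrees, forces in N, time in s.
With the tool pointing down it reaches from about 0.4 to 0.825 m from the base axis. Payload 7 kg.
Tool frame: the origin (TCP) lies on the centre line of the jaws, within the pads' length; the fingertips stand 8 mm ahead of it and the grasp point (between the pads) lies 11 mm behind it; z points along the fingers, y is the line along which they close (so a half turn about z gives the same grasp; the last joint's range is limited). The gripper opens to 88 mm and grips with 3 to 60 N. Pads are 19 mm wide; open, the fingers measure 130 mm over their backs; the gripper's body (78 mm by 193 mm) begins 47 mm behind the grasp point.
Start: joints at [-53.967, 20.546, 0.682, 0, -70.136, -16.507], TCP at [0.226, -0.636, 0.235] pointing down, gripper open.
Joint ranges: [-176.03, 176.03], [-82.01, 121.73], [-58.28, 71.71], [-173.87, 95.51], [-174.79, -0.11], [-173.66, 173.66]. Speed limits (degrees/s): [136.94, 136.94, 172.46, 180, 180, 180].

INTERFACE

Orientations are given as [roll, pitch, yaw] about the fixed x, y, z axes, in that order (R = Rz(yaw) Ry(pitch) Rx(roll)).
In Python, from plant import ctrl, vision gives the robot as it stands. The module is installed in compiled form; this text tells all that it offers.
- The arm moves only by the tool move_arm, never from a script. Its argument "moves" is one flat list of numbers, 7 for each row, row after row: the finger opening in cm, from 0 to 8.76, then the shift along the tool's x, y, z in cm, then the turn, a rotation vector about the tool's x, y, z in rad. A call has 1 to 8 rows; each row shifts and turns the commanded pose from where the row before left it, along the tool's axes as they then stand; what a row does not reach is not made up. A row lasts 1/10 s, in which the tool goes at most 50 mm and 8.59 degrees, less where a joint would pass 70% of its speed; a pose out of reach is approached as far as the arm can. A call with a gripper value outside its range is refused whole. The fingers move at their own pace and stop on an object; the grip force is fixed at half the most. Time passes only in rows, so rows that do not move let the fingers close. It gives the time, the measured TCP pose, the force, the opening and the grip force at its end, in the units of the state.
- ctrl.get_obs(): the state, without advancing time (a new reading comes with each control period).
- vision.snapshot(name): name is "side" or "top" or "wrist"; returns (picture, depth): 384x512x3 uint8, red, green, blue; 384x512 float32, m along the optical axis (not along the pixel's ray), 0 where there is no reading.
- vision.camera_model(name): a dict with "vertical_fov" (degrees; the focal length in pixels is half the picture's height over the tangent of half this angle, whatever the lens; pixels are square), "cx", "cy" (the principal point, pixels), "cam_to_world" (4x4, takes a point from camera to world coordinates). Camera axes: x right, y down, z forward; pixel columns grow to the right and rows downward; lengths in m; the calibration is good to about 2 mm. A picture is of the moment at which its call begins: read the wrist's pose just before it. camera_model takes no time and is no camera call; for the wrist camera it gives the pose at the moment of the call.
- ctrl.close_job(): hands the job in; it is judged then, once.
The state is a dict: "clock": time; "joint_pos": joint angles; "qvel": joint speeds; "tau": joint torques, N m; "tool_pos": TCP position; "orientation": TCP orientation; "force": force on the tool from outside, world axes, zero at the start; "moment": the same for the moment, N m; "opening": finger opening in m; "gripper_force": force on a finger pad.
Only numpy, scipy, OpenCV 4.12 (cv2) and the standard library are available. Lean on these libraries where they do the work, as an engineer would, in place of code of your own. Each camera call takes 0.05 s, during which the arm holds its last target. There are 200 camera calls.

TASK

Unlock the sleeve case by turning its dial right (clockwise) to 7, left to 2, then right to 5, stopping for a moment on each number, and slide the blue cover fully open, leaving the dial on 5 as long as the case is not shut. Lift each brass sleeve (two or three are there) straight out of its well and push it fully home on a spigot of the test fixture, one per spigot, any order. Only then slide the cover fully shut and lock it by turning the dial left to 0; leave the bottle, blue bin and screwdriver where they are.

Things in the scene. Friction and masses are not known exactly. Their poses are not given: they have to be found in the camera images.
- dial (a joint): Combination dial on the case, axis vertical. Value in rad: 0 at number 0, grows clockwise seen from above, 0.349 (20 degrees) per number to 3.491 at number 10; firm stops at 0 and 10. Starts between 3 and 4.3, stays where left (friction 0.06 N m). Fixed scale of 11 ticks, 0 to 10 clockwise: 0 long red, 5 and 10 long white, others short white; 5 points along case +x (away from the robot).
- dial_grip (a point): On the dial's axis, at the height to grip its bar; x axis: the way the pointer (yellow line) points, z up. Steel disc 64 mm across with a dark upright bar 56 mm long (x), 14 mm thick, 33 mm tall; this point is 11 mm below the bar's top, 22 mm above the disc, 32 mm above the grey lock block (block top 90 mm above the bench, 170 mm along case x, 120 along case y).
- cover (a joint): Blue sliding cover of the case, in m: 0 shut, 0.12 fully open. Slides level along case +y (away from the dial) on two rails, friction about 2 N, stays where it is left. No bolt is simulated: it can be slid at any time, but it is a fault to have it open while the dial is off 5.
- cover_handle (a point): Centre line of the cover's handle bar, 12 mm below its top: steel bar 70 mm long (case x), 12 mm thick (case y), 34 mm tall, on the middle of the cover (168 x 120 x 8 mm). This point is 22 mm above the cover's upper face, which is 129 mm above the bench; handle top 163 mm. z up, y along the sliding direction (opening).
- case: Grey case fixed to the bench; origin on the bench under the well compartment's centre; x away from the robot, y left. Compartment inside 160 (x) by 110 mm (y), walls 5 mm, tops 120 mm up. Black block in it, top 70 mm up, with 3 round wells at x = -50, 0, 50 mm, y 0, 29 mm wide, 55 mm deep. Lock block at y -60 to -180 mm, dial axis at x 0, y -120 mm. Rails on the +y side to y 195 mm.
- fixture: Loose aluminium test fixture, 1.5 kg: plate 90 mm (x) by 200 mm (y) by 20 mm, origin under its centre, z up, with three upright steel spigots in a row along y, at y = -60, 0 and +60 mm. It may get knocked aside.
- sleeve0_mid (a point): Centre (half-way up) of a brass sleeve: straight open tube, 100 mm long, 26 mm outside, 17 mm bore, about 90 g, axis z, both ends alike. At the start it stands upright in a well, its top 115 mm above the bench, so 45 mm stick out of the black block. May be absent.
- spigot0 (a point): Centre of the seat at the foot of a fixture spigot, 24 mm above the bench: a dark disc 34 mm across on which the sleeve's lower end rests when fully home (sleeve centre then 50 mm above this point). The spigot is 14.5 mm thick, rises 45 mm above this point, its last 9 mm tapering to 6 mm. z up.
- sleeve1_mid (a point): Centre (half-way up) of a brass sleeve: straight open tube, 100 mm long, 26 mm outside, 17 mm bore, about 90 g, axis z, both ends alike. At the start it stands upright in a well, its top 115 mm above the bench, so 45 mm stick out of the black block. May be absent.
- spigot1 (a point): Centre of the seat at the foot of a fixture spigot, 24 mm above the bench: a dark disc 34 mm across on which the sleeve's lower end rests when fully home (sleeve centre then 50 mm above this point). The spigot is 14.5 mm thick, rises 45 mm above this point, its last 9 mm tapering to 6 mm. z up.
- sleeve2_mid (a point): Centre (half-way up) of a brass sleeve: straight open tube, 100 mm long, 26 mm outside, 17 mm bore, about 90 g, axis z, both ends alike. At the start it stands upright in a well, its top 115 mm above the bench, so 45 mm stick out of the black block. May be absent.
- spigot2 (a point): Centre of the seat at the foot of a fixture spigot, 24 mm above the bench: a dark disc 34 mm across on which the sleeve's lower end rests when fully home (sleeve centre then 50 mm above this point). The spigot is 14.5 mm thick, rises 45 mm above this point, its last 9 mm tapering to 6 mm. z up.
- flask: Bystander: amber bottle, 52 mm across, 120 mm tall, origin under its centre.
- bin: Bystander: open blue bin 100 x 130 x 50 mm, origin under its centre.
- driver: Bystander: screwdriver lying on the bench, 150 mm long, origin at its middle, underside.
There are look-alikes about, which are no part of the job. Of the things like the fixture, leave any that is green; of the rest the larger one is meant.

How it is judged:
By the outcome, as a careful person would: the job done as asked, in the order asked, and still so for the second after the job is handed in, with the robot touching nothing.
Of sleeve0, sleeve1, sleeve2 only 2 to 3 are there at a start; the rules pass over those that are not, and their reading is None.
At some moment in a run one of fixture may be knocked a few centimetres aside while the robot is not near it.
It also fails if it takes over 210 s, if anything falls off the work surface, if the arm or the gripper's body presses on something with over 40 N, if the wrist force passes 120 N, or if a joint passes its speed limit or range.

## Working session

There is one attempt and no reset: what is moved stays moved. The work goes in short steps, Python scripts to look and compute and a tool call to move; the robot and the scene stay as the last step left them, time stands still between calls to the robot, and variables do not carry over. Pictures are saved under pics/ and viewed, at most 14 in all, crops included, and the job is handed in when it is done.

Besides the shell and the picture viewer there is one more tool, called after ">>>" by a JSON object that holds its "op" and its "data". move_arm: Moves the arm, as the interface text tells. Its arguments: {"type":"object","properties":{"moves":{"type":"array"}},"required":["moves"]}

```bash
mkdir -p pics; cat > h.py <<'E'
import numpy as np, cv2
from plant import ctrl, vision
def snap(n):
    cm=vision.camera_model(n); im,d=vision.snapshot(n); 
    np.savez('/tmp/%s.npz'%n,im=im,d=d,f=192/np.tan(np.radians(cm['vertical_fov']/2)),cx=cm['cx'],cy=cm['cy'],T=cm['cam_to_world'])
    return im
def load(n): return np.load('/tmp/%s.npz'%n)
def p3(n,u,v,z=None):
    """pixel -> world; by depth, or on plane of height z"""
    L=load(n);T=L['T'];r=np.array([(u-L['cx'])/L['f'],(v-L['cy'])/L['f'],1])
    if z is None:
        p=L['d'][max(0,int(v)-1):int(v)+2,max(0,int(u)-1):int(u)+2];p=p[p>0];s=np.median(p) if p.size else 0
    else: s=(z-T[2,3])/(T[:3,:3]@r)[2]
    return T[:3,:3]@(r*s)+T[:3,3]
def proj(n,P):
    L=load(n);T=L['T'];c=T[:3,:3].T@(np.array(P)-T[:3,3]);return c[:2]/c[2]*L['f']+[L['cx'],L['cy']]
def save(n,name,box=None):
    im=load(n)['im']; s=1.5
    if box: u0,v0,u1,v1=box; im=im[v0:v1,u0:u1]; s=min(800/im.shape[1],600/im.shape[0])
    cv2.imwrite('pics/'+name,cv2.cvtColor(cv2.resize(im,None,fx=s,fy=s,interpolation=cv2.INTER_CUBIC),cv2.COLOR_RGB2BGR)); print(name,s)
E
python3 - <<'E'
from h import *
o=ctrl.get_obs();print({k:np.round(v,3) for k,v in o.items()})
a=np.vstack([snap('top'),snap('side')]);
for n in('top','side'):
    save(n,n+'0.png');L=load(n);print(n,L['f'],L['cx'],L['cy'],L['T'].round(3).tolist())
E
```

```text
{'clock': np.float64(0.0), 'joint_pos': array([-5.3967e+01,  2.0591e+01,  6.3300e-01, -2.0000e-02, -7.0136e+01,
       -1.6508e+01]), 'qvel': array([ 0.066,  0.131,  0.005, -0.044,  0.026,  0.005]), 'tau': array([-0.0000e+00, -5.8271e+01,  2.9305e+01,  6.9970e+00,  7.0000e-03,
       -0.0000e+00]), 'tool_pos': array([ 0.225, -0.636,  0.234]), 'orientation': array([ 1.79905e+02, -9.00000e-03, -1.60481e+02]), 'force': array([-0.081,  0.692, -0.055]), 'moment': array([-0.01 , -0.061,  0.012]), 'gripper_force': np.float64(0.0), 'opening': np.float64(0.088)}
top0.png 1.5
top 368.03005662153856 247.56938759896627 191.7070308048741 [[-0.017, -0.984, 0.18, 0.42], [-1.0, 0.015, -0.014, -0.17], [0.011, -0.18, -0.984, 1.057], [0.0, 0.0, 0.0, 1.0]]
side0.png 1.5
side 417.52446709863176 255.15905003519933 182.13532189254437 [[-0.996, -0.037, 0.083, 0.477], [-0.09, 0.537, -0.839, 0.85], [-0.014, -0.843, -0.538, 0.79], [0.0, 0.0, 0.0, 1.0]]
```

View pics/top0.png

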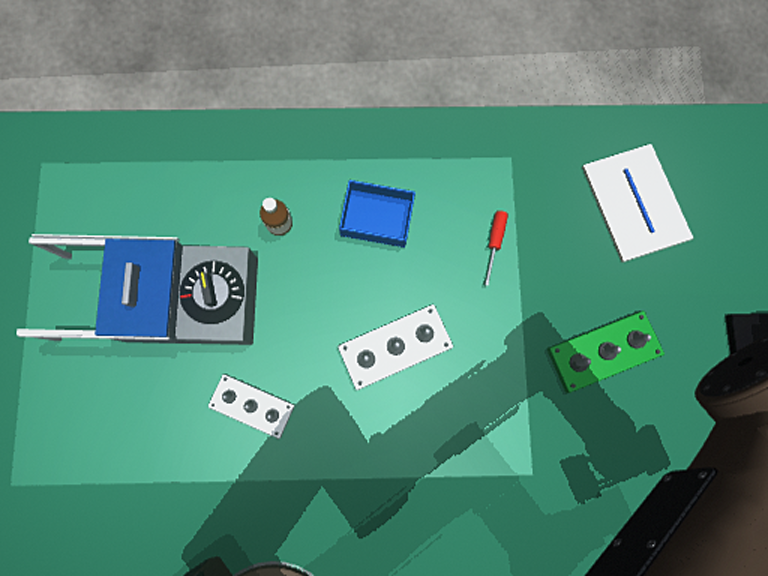

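View pics/side0.png

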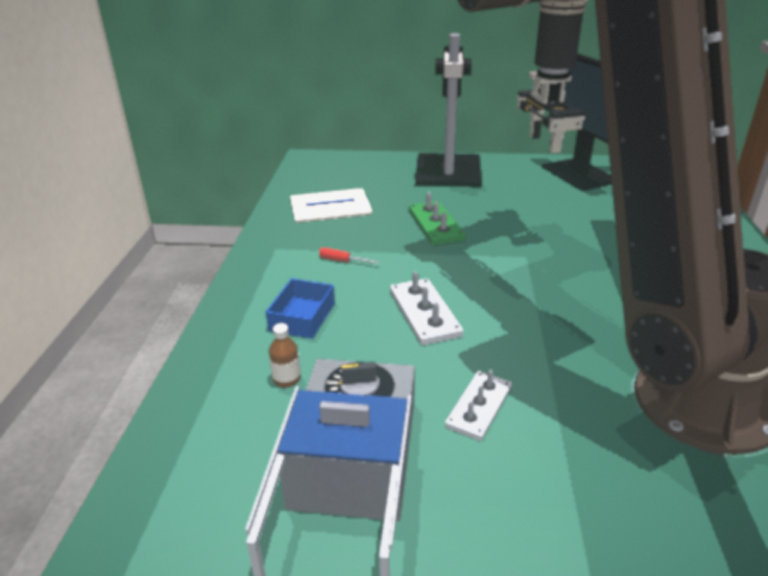

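The top view shows the case: cover handle at (130,284), dial at (211,291). There are three fixture-like things: large white (395,347), small white (250,405) and green (605,350). The large white one fits, because it isn't green and is the bigger of the rest. I'll confirm it in one crop that also shows the dial.

```bash
python3 - <<'E'
from h import *
save('top','crop1.png',(60,150,310,295))
for nm,u,v,z in [('handle',130,284,.163),('dial',211,291,.123),('blkNW',182,247,.09),('blkNE',257,249,.09),('blkSE',253,344,.09),('blkSW',176,342,.09),
 ('cov1',106,239,.129),('cov2',180,240,.129),('cov3',173,336,.129),('cov4',96,335,.129),('fxA',433,305,.02),('fxB',452,345,.02),('fxC',360,390,.02),('fxD',338,348,.02),('s0',367,358,.024),('s1',397,346,.024),('s2',425,334,.024),('flask',275,228,0),('sm',250,405,.02)]:
    print(nm,p3('top',u/1.5,v/1.5,z).round(3),p3('top',u/1.5,v/1.5).round(3))
E
```

```text
crop1.png 3.2
handle [0.595 0.213 0.163] [0.595 0.213 0.162]
dial [0.588 0.091 0.123] [0.587 0.089 0.131]
blkNW [0.675 0.155 0.09 ] [0.675 0.155 0.091]
blkNE [0.67 0.02 0.09] [0.693 0.038 0.002]
blkSE [0.499 0.024 0.09 ] [0.507 0.042 0.002]
blkSW [0.505 0.158 0.09 ] [0.512 0.184 0.014]
cov1 [0.681 0.273 0.129] [0.681 0.273 0.129]
cov2 [0.678 0.146 0.129] [0.713 0.189 0.003]
cov3 [0.512 0.15  0.129] [0.515 0.161 0.096]
cov4 [0.515 0.279 0.129] [0.515 0.279 0.129]
fxA [ 0.573 -0.302  0.02 ] [ 0.573 -0.301  0.02 ]
fxB [ 0.497 -0.334  0.02 ] [ 0.497 -0.334  0.019]
fxC [ 0.417 -0.161  0.02 ] [ 0.417 -0.16   0.001]
fxD [ 0.495 -0.121  0.02 ] [ 0.496 -0.12   0.006]
s0 [ 0.475 -0.175  0.024] [ 0.473 -0.174  0.068]
s1 [ 0.497 -0.231  0.024] [ 0.493 -0.228  0.068]
s2 [ 0.518 -0.284  0.024] [ 0.515 -0.28   0.061]
flask [ 0.735  0.004 -0.   ] [ 0.719 -0.005  0.054]
sm [0.394 0.041 0.02 ] [0.394 0.037 0.043]
```

View pics/crop1.png

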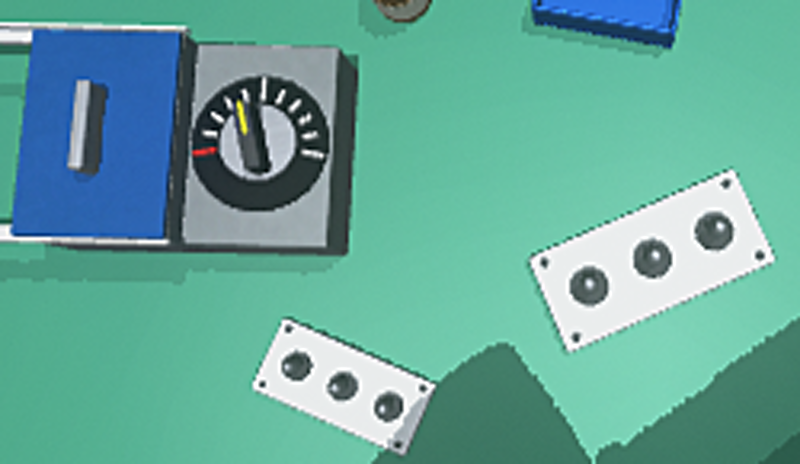

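The crop confirms the large white plate at (652,258), about 90 x 200 mm. The pointer (yellow, 240,115) is just left of tick 5, near number 4. I'll move above the dial.

```bash
cat >> h.py <<'E'
def go(x=None,y=None,z=None,yaw=None):
    """print the tool-axis shift (cm) and turn about tool z (rad) needed"""
    from scipy.spatial.transform import Rotation as R
    o=ctrl.get_obs();p=np.array(o['tool_pos']);r=R.from_euler('xyz',o['orientation'],degrees=True)
    t=[a if b is None else b for a,b in zip(p,(x,y,z))]
    d=r.inv().apply(np.array(t)-p)*100
    out=''
    if yaw is not None:
        dd=(yaw-o['orientation'][2]+180)%360-180; rt=R.from_euler('xyz',[180,0,yaw],degrees=True)
        out=' turn(rad) %s ; shift in turned axes %s'%((r.inv()*rt).as_rotvec().round(3), (rt.inv().apply(np.array(t)-p)*100).round(2))
    print('t',round(float(o['clock']),2),'pos',p.round(4),'rpy',np.round(o['orientation'],2),'F',np.round(o['force'],1),'op',round(float(o['opening']),4),'shift cm',d.round(2),out)
E
python3 - <<'E'
from h import *
# pointer direction from crop pixels (crop/3.2 + offset)
q=lambda u,v,z:p3('top',60+u/3.2,150+v/3.2,z)[:2]
a,b=q(237,100,.133),q(261,170,.133);d=a-b;print('bar',a,b,(a+b)/2,np.linalg.norm(d),np.degrees(np.arctan2(d[1],d[0])))
a0,a5,a10=q(203,152,.09),q(263,86,.09),q(319,155,.09);print(a0,a5,a10)
for w in (a0-a10,): print(np.degrees(np.arctan2(w[1],w[0]))-90)
go(.588,.089,.25)
E
```

```text
bar [0.61990183 0.10623846] [0.56304752 0.08520224] [0.59147468 0.09572035] 0.06062123945069338 20.3045877752345
[0.58557841 0.14552765] [0.6408965  0.09785349] [0.58155443 0.04957378]
-2.401382952956993
t 0.1 pos [ 0.2254 -0.6358  0.2337] rpy [ 1.7991e+02 -1.0000e-02 -1.6048e+02] F [-0.5  0.8 -0.1] op 0.0877 shift cm [-58.39  56.2   -1.55]
```

>>> {"op": "move_arm", "data": {"moves": [4,-3.5,3.4,-0.1,0,0,0,4,-3.5,3.4,-0.1,0,0,0,4,-3.5,3.4,-0.1,0,0,0,4,-3.5,3.4,-0.1,0,0,0,4,-3.5,3.4,-0.1,0,0,0,4,-3.5,3.4,-0.1,0,0,0,4,-3.5,3.4,-0.1,0,0,0,4,-3.5,3.4,-0.1,0,0,0]}}

```text
clock: 0.9
tool_pos: [0.3988, -0.2843, 0.2425]
orientation: [180.0, 0.0, -160.5]
force: [1.9, -0.5, -0.7]
opening: 0.0402
gripper_force: 0.0
```

>>> {"op": "move_arm", "data": {"moves": [4,-3.5,3.4,-0.1,0,0,0,4,-3.5,3.4,-0.1,0,0,0,4,-3.5,3.4,-0.1,0,0,0,4,-3.5,3.4,-0.1,0,0,0,4,-3.5,3.4,-0.1,0,0,0,4,-3.5,3.4,-0.1,0,0,0,4,-3.5,3.4,-0.1,0,0,0,4,-3,2,0,0,0,0]}}

```text
clock: 1.7
tool_pos: [0.572, 0.0517, 0.2495]
orientation: [180.0, 0.0, -160.4]
force: [0.3, -0.8, -0.3]
opening: 0.0399
gripper_force: 0.0
```

>>> {"op": "move_arm", "data": {"moves": [4,0,0,0,0,0,0,4,0,0,0,0,0,0]}}

```text
clock: 1.9
tool_pos: [0.5713, 0.0495, 0.2486]
orientation: [180.0, -0.1, -160.4]
force: [0.0, -0.4, 0.2]
opening: 0.0398
gripper_force: 0.0
```

```bash
python3 - <<'E'
from h import *
snap('wrist');save('wrist','w1.png');go(.589,.091,.2);print(load('wrist')['T'].round(3).tolist())
snap('top'); print(ctrl.get_obs()['joint_pos'])
E
```

```text
w1.png 1.5
t 1.95 pos [0.571  0.0487 0.2489] rpy [ 1.8000e+02 -8.0000e-02 -1.6045e+02] F [-0.3 -0.4  0.3] op 0.0397 shift cm [-3.12  3.38  4.89] 
[[-0.336, 0.902, 0.27, 0.497], [0.942, 0.322, 0.097, 0.023], [0.0, 0.286, -0.958, 0.399], [0.0, 0.0, 0.0, 1.0]]
[ 2.43860086e+01  1.04708531e+01 -1.11805882e+01 -7.32911671e-03
 -6.83978081e+01 -9.48763065e+01]
```

View pics/w1.png

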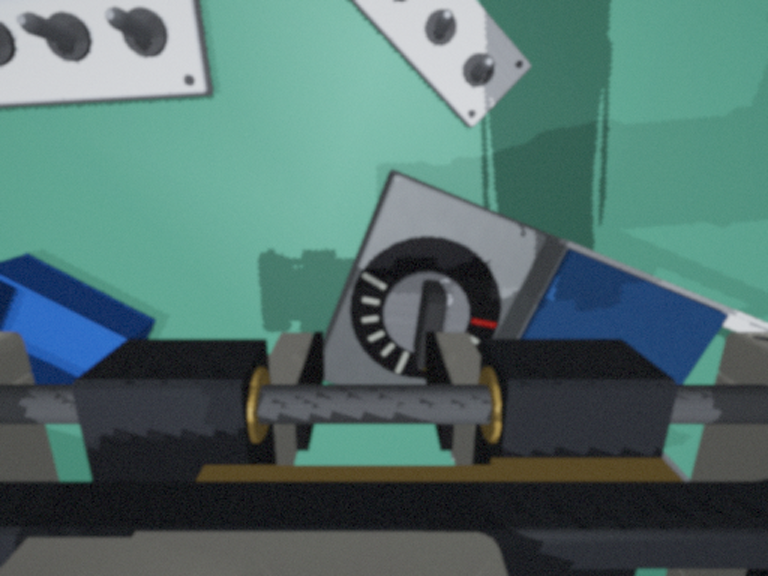

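The wrist view shows the dial ring centred near (427,311). The bar runs from (433,280) to (428,372), and the red tick is at (483,323).

```bash
python3 - <<'E'
from h import *
q=lambda u,v,z:p3('wrist',u/1.5,v/1.5,z)[:2]
for u,v in [(427,311),(352,305),(500,310),(428,237)]: print('ring',q(u,v,.09),p3('wrist',u/1.5,v/1.5))
a,b=q(429,372,.133),q(434,281,.133);d=a-b;print('bar',a,b,(a+b)/2,np.linalg.norm(d),np.degrees(np.arctan2(d[1],d[0])))
r,w=q(483,323,.091),q(373,282,.091);d=r-w;print('0-10',r,w,(r+w)/2,np.degrees(np.arctan2(d[1],d[0]))-90)
for n,c in(('NE',(393,172)),('SE?',(328,333))): print(n,q(*c,.09))
cov=[q(569,243,.129),q(728,311,.129)];print(cov, np.degrees(np.arctan2(*(cov[1]-cov[0])[::-1]))-90)
e=q(560,240,.09)-q(393,172,.09);print(np.degrees(np.arctan2(e[1],e[0]))-90)
E
```

```text
ring [0.59362998 0.10062416] [0.58062961 0.09020978 0.13163904]
ring [0.60812372 0.04568998] [0.60802644 0.04567046 0.09027084]
ring [0.57434833 0.15225342] [0.57416266 0.15194305 0.09074352]
ring [0.54066138 0.08037031] [0.54053035 0.08019832 0.09093235]
bar [0.62085404 0.10746678] [0.55975303 0.08654565] [0.59030354 0.09700622] 0.06458349103106056 18.901319765186397
0-10 [0.5880583  0.14403258] [0.5854857  0.05439926] [0.586772   0.09921592] -1.6440121012428364
NE [0.50657419 0.04089186]
SE? [0.63591742 0.03570713]
[array([0.5088692 , 0.15828576]), array([0.51463815, 0.27808   ])] -2.7570743703795415
-1.8411169515189272
```

```bash
python3 - <<'E'
from h import *
go(.5915,.0965,.114)
E
```

```text
t 2.0 pos [0.5709 0.0483 0.2493] rpy [ 1.8000e+02 -5.0000e-02 -1.6049e+02] F [ 0.1 -0.4 -0.9] op 0.0405 shift cm [-3.56  3.86 13.52]
```

>>> {"op": "move_arm", "data": {"moves": [4,-3.5,2,0,0,0,0,4,0,1.9,0,0,0,0,4,0,0,4.5,0,0,0,4,0,0,4.5,0,0,0,4,0,0,3,0,0,0,4,0,0,1.5,0,0,0,4,0,0,0,0,0,0]}}

```text
clock: 2.7
tool_pos: [0.5896, 0.0955, 0.1124]
orientation: [-180.0, -0.3, -160.6]
force: [-0.7, 0.2, -0.2]
opening: 0.0403
gripper_force: 0.0
```

>>> {"op": "move_arm", "data": {"moves": [0,0,0,0,0,0,0,0,0,0,0,0,0,0,0,0,0,0,0,0,0,0,0,0,0,0,0,0,0,0,0,0,0,0,0]}}

```text
clock: 3.2
tool_pos: [0.5922, 0.0976, 0.1158]
orientation: [180.0, 0.1, -160.5]
force: [-1.7, 0.6, 5.6]
opening: 0.0138
gripper_force: 29.7
```

```bash
python3 - <<'E'
from h import *
snap('top');snap('side');save('side','s1.png',(130,200,330,350));o=ctrl.get_obs();print(o['gripper_force'],o['moment']);go(.5915,.0965,.114)
E
```

```text
s1.png 4.0
29.70839112997055 [0.37352832 0.43908839 0.03674327]
t 3.3 pos [0.5921 0.0976 0.1157] rpy [-1.7999e+02  1.1000e-01 -1.6044e+02] F [-1.2  0.5  7.2] op 0.0139 shift cm [ 0.1  -0.08  0.17]
```

View pics/s1.png

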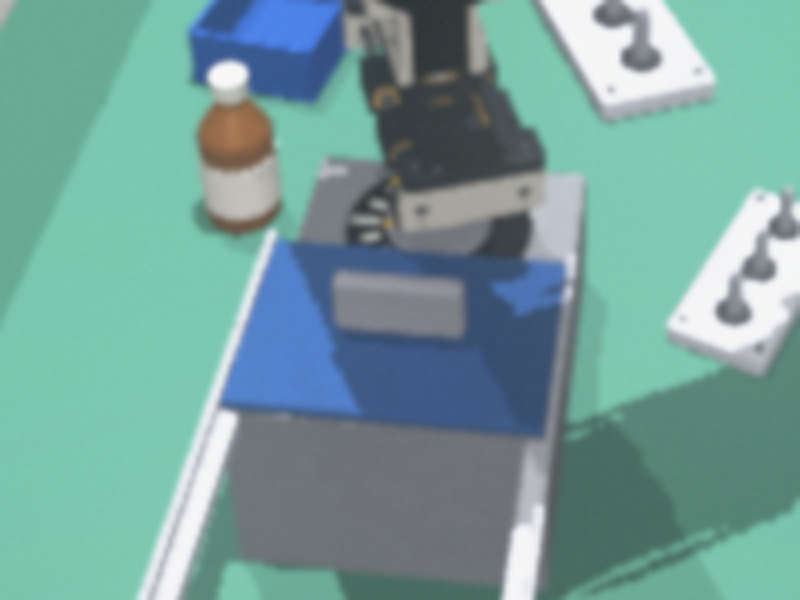

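>>> {"op": "move_arm", "data": {"moves": [0,0,0,0,0,0,0.134,0,0,0,0,0,0,0.134,0,0,0,0,0,0,0.134,0,0,0,0,0,0,0.134,0,0,0,0,0,0,0.134,0,0,0,0,0,0,0.134,0,0,0,0,0,0,0.134,0,0,0,0,0,0,0.134]}}

```text
clock: 4.1
tool_pos: [0.5928, 0.0999, 0.1158]
orientation: [179.7, 0.0, 137.9]
force: [-1.3, 9.7, 4.9]
opening: 0.0141
gripper_force: 29.9
```

>>> {"op": "move_arm", "data": {"moves": [0,0,0,0,0,0,0,0,0,0,0,0,0,0,0,0,0,0,0,0,0,0,0,0,0,0,0,0]}}

```text
clock: 4.5
tool_pos: [0.5928, 0.0999, 0.1158]
orientation: [179.7, 0.0, 138.2]
force: [-1.8, 10.3, 4.7]
opening: 0.0138
gripper_force: 29.9
```

```bash
python3 - <<'E'
from h import *
snap('wrist');save('wrist','w2.png',(130,80,420,280));print(ctrl.get_obs()['joint_pos']);go(yaw=138)
E
```

```text
w2.png 2.7586206896551726
[ 2.81216108e+01  1.93301613e+01 -1.78902034e+01 -1.00703898e-01
 -5.25055331e+01 -1.59900571e+02]
t 4.55 pos [0.5928 0.0999 0.1158] rpy [1.7972e+02 2.0000e-02 1.3816e+02] F [-1.7 10.9  4.8] op 0.0135 shift cm [0. 0. 0.]  turn(rad) [0.005 0.    0.003] ; shift in turned axes [0. 0. 0.]
```

View pics/w2.png

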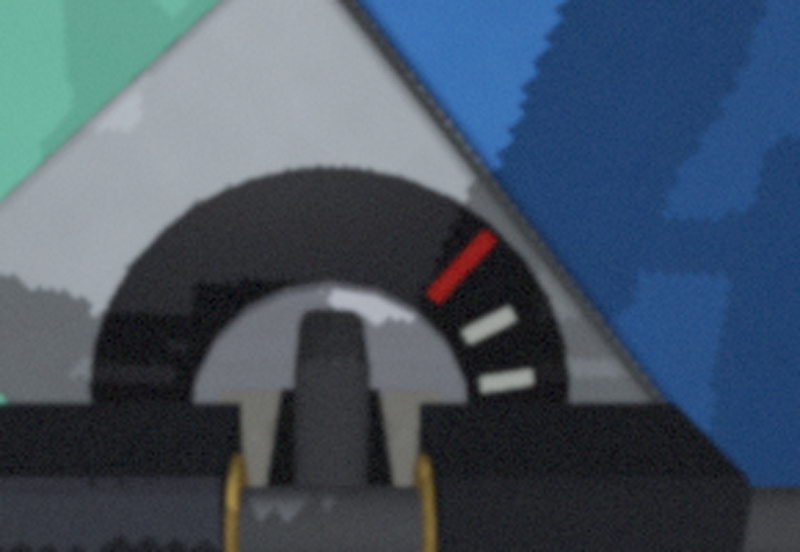

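The view shows the bar held squarely between the jaws (330,400), the red tick running (433,298)–(491,238), and the cover edge along (345,0)–(660,400). I'll use these to pin the case yaw.

```bash
python3 - <<'E'
from h import *
k=2.7586
q=lambda u,v,z:p3('wrist',130+u/k,80+v/k,z)[:2]
ang=lambda a,b:np.degrees(np.arctan2(*(b-a)[::-1]))
print('blockedge(-x face, along y)',ang(q(0,205,.09),q(225,0,.09)))
print('cover edge along x',ang(q(352,0,.129),q(640,370,.129)))
for n,a,b in((0,(433,298),(491,238)),(1,(464,337),(514,315)),(2,(480,385),(534,378))): print('tick',n,ang(q(*a,.091),q(*b,.091))-100+20*n)
from scipy.optimize import least_squares
P=np.array([q(95,370,.09),q(130,270,.09),q(190,210,.09),q(260,178,.09),q(330,167,.09),q(400,177,.09),q(567,370,.09)])
s=least_squares(lambda x:np.hypot(*(P-x[:2]).T)-x[2],[.592,.097,.05]);print('ring',s.x)
print('bar',ang(q(332,312,.133),q(332,480,.133)))
E
```

```text
blockedge(-x face, along y) 87.9285144844319
cover edge along x -1.882673515963856
tick 0 -3.4100202869447998
tick 1 -6.343569512692994
tick 2 -3.8705782587990925
ring [0.59408167 0.09913158 0.05631633]
bar -41.72811160634831
```

>>> {"op": "move_arm", "data": {"moves": [0,0,0,0,0,0,-0.1455,0,0,0,0,0,0,-0.1455,0,0,0,0,0,0,-0.1455,0,0,0,0,0,0,-0.1455,0,0,0,0,0,0,-0.1455,0,0,0,0,0,0,-0.1455,0,0,0,0,0,0,-0.1455,0,0,0,0,0,0,-0.1455]}}

```text
clock: 5.35
tool_pos: [0.5923, 0.0975, 0.1158]
orientation: [-180.0, 0.1, -154.8]
force: [1.8, -2.8, 5.5]
opening: 0.0142
gripper_force: 29.8
```

>>> {"op": "move_arm", "data": {"moves": [0,0,0,0,0,0,-0.1455,0,0,0,0,0,0,-0.1455,0,0,0,0,0,0,-0.1455,0,0,0,0,0,0,-0.1455,0,0,0,0,0,0,0,0,0,0,0,0,0,0,0,0,0,0,0,0,0,0,0,0,0,0,0,0]}}

```text
clock: 6.15
tool_pos: [0.5931, 0.0965, 0.1158]
orientation: [-179.8, 0.0, -121.8]
force: [5.1, -5.2, 3.7]
opening: 0.0135
gripper_force: 29.9
```

```bash
python3 - <<'E'
from h import *
go(yaw=-122)
E
```

```text
t 6.15 pos [0.5931 0.0965 0.1158] rpy [-1.7982e+02  5.0000e-02 -1.2182e+02] F [ 5.1 -5.2  3.7] op 0.0135 shift cm [0. 0. 0.]  turn(rad) [-0.003  0.001  0.003] ; shift in turned axes [0. 0. 0.]
```

Stopped on 2. Next, right to 5 (yaw 178), release and rise.

>>> {"op": "move_arm", "data": {"moves": [0,0,0,0,0,0,0.131,0,0,0,0,0,0,0.131,0,0,0,0,0,0,0.131,0,0,0,0,0,0,0.131,0,0,0,0,0,0,0.131,0,0,0,0,0,0,0.131,0,0,0,0,0,0,0.131,0,0,0,0,0,0,0.131]}}

```text
clock: 6.95
tool_pos: [0.5921, 0.0985, 0.1158]
orientation: [179.9, 0.1, 177.8]
force: [-1.9, 5.1, 7.0]
opening: 0.0141
gripper_force: 29.9
```

>>> {"op": "move_arm", "data": {"moves": [0,0,0,0,0,0,0,0,0,0,0,0,0,0,0,0,0,0,0,0,0,0,0,0,0,0,0,0]}}

```text
clock: 7.35
tool_pos: [0.5922, 0.0985, 0.1157]
orientation: [179.9, 0.1, 178.1]
force: [-1.5, 4.4, 6.4]
opening: 0.0136
gripper_force: 29.9
```

```bash
python3 - <<'E'
from h import *
go(yaw=178)
E
```

```text
t 7.35 pos [0.5922 0.0985 0.1157] rpy [1.7990e+02 1.2000e-01 1.7813e+02] F [-1.5  4.4  6.4] op 0.0136 shift cm [0. 0. 0.]  turn(rad) [0.002 0.002 0.002] ; shift in turned axes [0. 0. 0.]
```

>>> {"op": "move_arm", "data": {"moves": [4,0,0,0,0,0,0,4,0,0,0,0,0,0,4,0,0,0,0,0,0,4,0,0,-3,0,0,0,4,0,0,-4,0,0,0,4,0,3,-2,0,0,0,4,0,4.5,0,0,0,0,4,0,4.4,0,0,0,0]}}

```text
clock: 8.15
tool_pos: [0.5958, 0.2171, 0.2058]
orientation: [179.9, 0.1, 178.0]
force: [0.4, 0.4, -0.3]
opening: 0.0402
gripper_force: 0.0
```

>>> {"op": "move_arm", "data": {"moves": [4,0,0,0,0,0,0,4,0,0,0,0,0,0]}}

```text
clock: 8.35
tool_pos: [0.595, 0.217, 0.2039]
orientation: [-180.0, -0.1, 178.2]
force: [0.0, -0.1, -0.1]
opening: 0.0398
gripper_force: 0.0
```

```bash
python3 - <<'E'
from h import *
snap('wrist');snap('top');a=load('wrist')['im'];b=load('top')['im'][140:260,10:190];b=cv2.resize(b,(576,384))
cv2.imwrite('pics/w3.png',cv2.resize(cv2.cvtColor(np.hstack([a,b]),cv2.COLOR_RGB2BGR),None,fx=.73,fy=.73));go(.5965,.217,.143)
E
```

```text
t 8.45 pos [0.5952 0.2156 0.2042] rpy [-1.7996e+02 -4.0000e-02  1.7809e+02] F [ 0.6 -0.3  1. ] op 0.04 shift cm [-0.13  0.15  6.12]
```

View pics/w3.png

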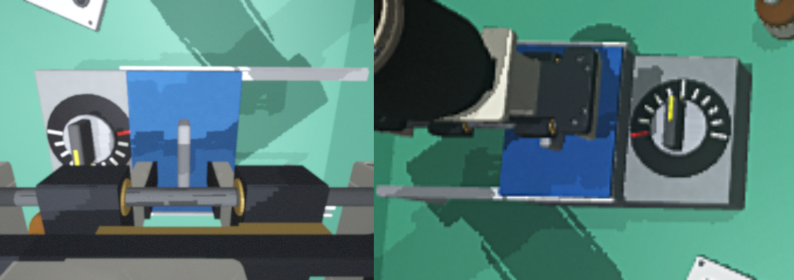

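Left half (wrist view): handle (184,150) is centred between the jaws. Right half (top view): pointer (671,105) is close to tick 5. I'll check its angle numerically from both views.

```bash
python3 - <<'E'
from h import *
for n in('top','wrist'):
    L=load(n);hsv=cv2.cvtColor(L['im'],cv2.COLOR_RGB2HSV)
    m=cv2.inRange(hsv,(24,140,120),(34,255,255));v,u=np.nonzero(m)
    P=np.array([p3(n,a,b,.1335) for a,b in zip(u+0.,v+0.)]);k=np.hypot(P[:,0]-.6,P[:,1]-.098)<.05;P=P[k][:,:2]
    c=P.mean(0);w=np.linalg.svd(P-c)[2][0];w*=np.sign(w[0]);print(n,k.sum(),c,'dir',np.degrees(np.arctan2(w[1],w[0])),'via axis',np.degrees(np.arctan2(c[1]-.098,c[0]-.593)),np.ptp(P,0))
im=load('wrist')['im'][120:230,40:190];cv2.imwrite('pics/w4.png',cv2.cvtColor(cv2.resize(im,None,fx=5,fy=5,interpolation=cv2.INTER_CUBIC),cv2.COLOR_RGB2BGR))
E
```

```text
top 19 [0.60678251 0.09934396] dir -0.4928734179610114 via axis 5.569419518152005 [0.02596091 0.00320478]
wrist 80 [0.6040793  0.09845792] dir -2.8292019443536054 via axis 2.366753556671582 [0.01763653 0.00372725]
```

View pics/w4.png

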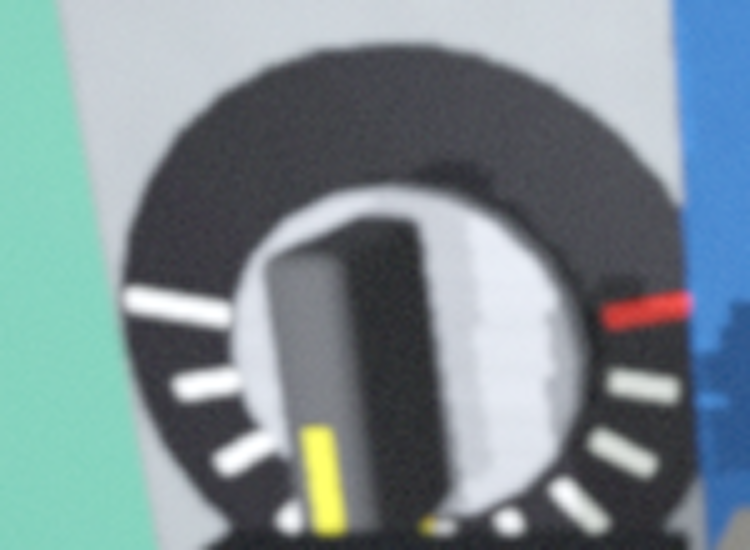

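The dial is on 5 to within about 1°. Now I'll grip the handle and slide it along tool y.

>>> {"op": "move_arm", "data": {"moves": [4,0,0,3,0,0,0,4,0,0,2,0,0,0,4,0,0,1.1,0,0,0,0,0,0,0,0,0,0,0,0,0,0,0,0,0,0,0,0,0,0,0,0,0,0,0,0,0,0,0,0,0,0,0,0,0,0]}}

```text
clock: 9.25
tool_pos: [0.5962, 0.2185, 0.1448]
orientation: [179.8, 0.2, 178.1]
force: [-1.1, 6.8, -0.0]
opening: 0.0117
gripper_force: 30.0
```

>>> {"op": "move_arm", "data": {"moves": [0,0,1.5,0,0,0,0,0,0,2,0,0,0,0,0,0,2,0,0,0,0,0,0,2,0,0,0,0,0,0,2,0,0,0,0,0,0,1.5,0,0,0,0,0,0,0.7,0,0,0,0,0,0,0,0,0,0,0]}}

```text
clock: 10.05
tool_pos: [0.6005, 0.337, 0.1448]
orientation: [179.9, 0.2, 178.2]
force: [3.2, 2.4, 5.5]
opening: 0.0118
gripper_force: 30.0
```

```bash
python3 - <<'E'
from h import *
go()
E
```

```text
t 10.05 pos [0.6005 0.337  0.1448] rpy [179.86   0.19 178.22] F [3.2 2.4 5.5] op 0.0118 shift cm [0. 0. 0.]
```

>>> {"op": "move_arm", "data": {"moves": [0,0,0.3,0,0,0,0,0,0,0.2,0,0,0,0,0,0,0,0,0,0,0]}}

```text
clock: 10.35
tool_pos: [0.6005, 0.3385, 0.1448]
orientation: [-179.9, 0.1, 178.1]
force: [3.4, -7.0, 7.9]
opening: 0.0118
gripper_force: 30.0
```

>>> {"op": "move_arm", "data": {"moves": [4,0,-0.3,0,0,0,0,4,0,0,0,0,0,0,4,0,0,0,0,0,0,4,0,0,-3,0,0,0,4,0,0,-4.5,0,0,0,4,0,0,-4,0,0,0,4,-2,-4,0,0,0,0,4,-2,-4,0,0,0,0]}}

```text
clock: 11.15
tool_pos: [0.6368, 0.2551, 0.2602]
orientation: [179.9, 0.1, 178.3]
force: [0.9, -0.2, -0.9]
opening: 0.0401
gripper_force: 0.0
```

>>> {"op": "move_arm", "data": {"moves": [4,-2,-4,0,0,0,0,4,0,0,0,0,0,0,4,0,0,0,0,0,0]}}

```text
clock: 11.45
tool_pos: [0.6555, 0.2126, 0.258]
orientation: [-180.0, -0.0, 178.0]
force: [0.2, 0.4, -0.2]
opening: 0.0398
gripper_force: 0.0
```

```bash
python3 - <<'E'
from h import *
snap('wrist');snap('top');snap('side');save('wrist','w5.png');go()
E
```

```text
w5.png 1.5
t 11.6 pos [0.6549 0.2144 0.2583] rpy [ 1.7999e+02 -3.0000e-02  1.7816e+02] F [-0.3 -0.1  0.6] op 0.0399 shift cm [0. 0. 0.]
```

View pics/w5.png

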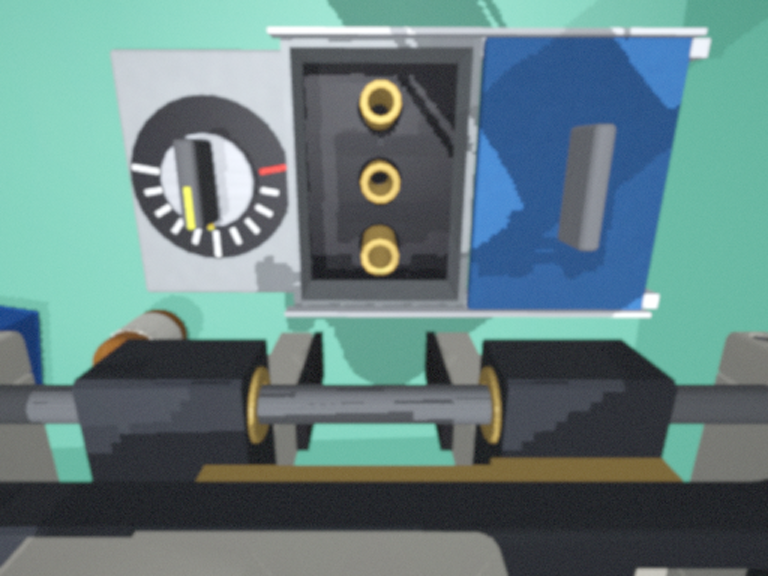

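Three sleeves are there, with tops at (381,103), (380,182) and (380,257). The dial still points at 5.

```bash
python3 - <<'E'
from h import *
q=lambda u,v,z:p3('wrist',u/1.5,v/1.5,z)
S=[q(u,v,.115) for u,v in((381,103),(380,182),(380,257))]
for s in S: print(s.round(4))
d=S[2]-S[0];print(np.degrees(np.arctan2(d[1],d[0])),np.hypot(*d[:2]))
a,b=q(183,142,.133),q(190,228,.133);d=b-a;print('bar',np.degrees(np.arctan2(d[1],d[0])))
a,b=q(217,232,.091),q(219,254,.091);print('tick5',a,b)
c=np.array([.5965,.2185]);print([c+np.array([np.cos(np.radians(-2)),np.sin(np.radians(-2))])*k for k in(-.05,0,.05)])
im=load('side')['im'];
for n,u,v in(('s0',367,358),('s1',397,346),('s2',425,334)): pass
cv2.imwrite('pics/t2.png',cv2.cvtColor(cv2.resize(load('top')['im'],None,fx=1.5,fy=1.5),cv2.COLOR_RGB2BGR))
go(S[1][0],S[1][1],.089)
go(S[0][0],S[0][1],.089)
E
```

```text
[0.5492 0.2208 0.115 ]
[0.5975 0.2187 0.115 ]
[0.6482 0.2172 0.115 ]
-2.0949456368265196 0.09907513506042274
bar -4.285569819066805
tick5 [0.6310238  0.09808266 0.091     ] [0.64760285 0.09728942 0.091     ]
[array([0.54653046, 0.22024497]), array([0.5965, 0.2185]), array([0.64646954, 0.21675503])]
t 11.6 pos [0.6549 0.2144 0.2583] rpy [ 1.7999e+02 -3.0000e-02  1.7816e+02] F [-0.3 -0.1  0.6] op 0.0399 shift cm [ 5.75  0.25 16.93] 
t 11.6 pos [0.6549 0.2144 0.2583] rpy [ 1.7999e+02 -3.0000e-02  1.7816e+02] F [-0.3 -0.1  0.6] op 0.0399 shift cm [10.58  0.3  16.93]
```

View pics/t2.png

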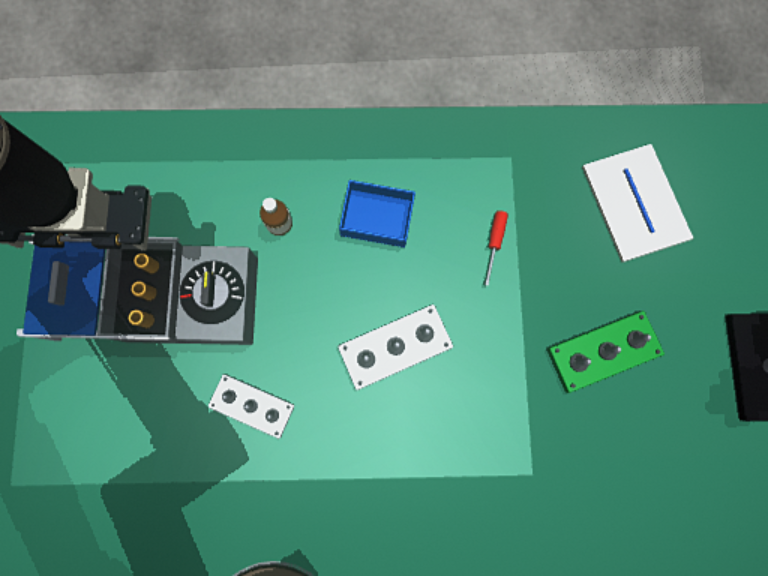

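>>> {"op": "move_arm", "data": {"moves": [4,3,0.2,0,0,0,0,4,2.7,0,0,0,0,0,4,0,0,4.5,0,0,0,4,0,0,4.5,0,0,0,4,0,0,4,0,0,0,4,0,0,2.5,0,0,0,4,0,0,1.4,0,0,0,4,0,0,0,0,0,0]}}

```text
clock: 12.4
tool_pos: [0.5973, 0.2175, 0.0877]
orientation: [-179.9, -0.2, 178.2]
force: [-0.4, -0.2, 0.2]
opening: 0.0401
gripper_force: 0.0
```

>>> {"op": "move_arm", "data": {"moves": [0,0,0,0,0,0,0,0,0,0,0,0,0,0,0,0,0,0,0,0,0,0,0,0,0,0,0,0,0,0,0,0,0,0,0]}}

```text
clock: 12.9
tool_pos: [0.5996, 0.2179, 0.0914]
orientation: [179.9, 0.2, 178.1]
force: [-0.2, 1.4, 7.0]
opening: 0.0254
gripper_force: 30.0
```

```bash
cat >> h.py <<'E'
def plate(n='top'):
    """big white plate in view n: spigot seats (z=.024) from its rectangle"""
    snap(n);L=load(n);im=L['im'];hsv=cv2.cvtColor(im,cv2.COLOR_RGB2HSV)
    m=cv2.inRange(hsv,(0,0,120),(180,45,255));m=cv2.morphologyEx(m,cv2.MORPH_OPEN,np.ones((3,3)))
    for c in cv2.findContours(m,cv2.RETR_EXTERNAL,cv2.CHAIN_APPROX_NONE)[0]:
        if len(c)<60: continue
        P=np.array([p3(n,u,v,.02)[:2] for u,v in c[:,0]+0.])
        (cx,cy),(w,h),a=cv2.minAreaRect((P*1000).astype(np.float32))
        if not(78<min(w,h)<105 and 185<max(w,h)<215): continue
        b=cv2.boxPoints(((cx,cy),(w,h),a));e=b[1]-b[0],b[2]-b[1];e=max(e,key=np.linalg.norm);e/=np.linalg.norm(e);e*=np.sign(e[1])
        C=np.array([cx,cy])/1000
        print(n,'plate',round(w),round(h),'centre',C.round(4),'row angle',np.degrees(np.arctan2(e[1],e[0])).round(2),'spigots',[(C+e*k).round(4).tolist() for k in(-.06,0,.06)])
E
python3 - <<'E'
from h import *
go();plate()
E
```

```text
t 12.9 pos [0.5996 0.2179 0.0914] rpy [1.7989e+02 1.7000e-01 1.7812e+02] F [-0.2  1.4  7. ] op 0.0254 shift cm [0. 0. 0.] 
top plate 90 198 centre [ 0.4969 -0.2274] row angle 112.5 spigots [[0.5199, -0.2829], [0.4969, -0.2274], [0.4739, -0.172]]
```

>>> {"op": "move_arm", "data": {"moves": [0,0,0,-1,0,0,0,0,0,0,-3,0,0,0,0,0,0,-4,0,0,0,0,0,0,-4,0,0,0,0,0,0,-3,0,0,0,0,0,0,0,0,0,0]}}

```text
clock: 13.55
tool_pos: [0.6003, 0.2177, 0.2456]
orientation: [179.8, 0.4, 178.1]
force: [0.6, 0.3, -1.2]
opening: 0.0258
gripper_force: 30.0
```

```bash
python3 - <<'E'
from h import *
go(.53,-.25,.235);go(.50,-.18,.235)
E
```

```text
t 13.55 pos [0.6003 0.2177 0.2456] rpy [179.77   0.4  178.11] F [ 0.6  0.3 -1.2] op 0.0258 shift cm [  5.49 -46.98   0.83] 
t 13.55 pos [0.6003 0.2177 0.2456] rpy [179.77   0.4  178.11] F [ 0.6  0.3 -1.2] op 0.0258 shift cm [  8.72 -40.08   0.84]
```

>>> {"op": "move_arm", "data": {"moves": [0,0,-4.5,0,0,0,0,0,0,-4.5,0,0,0,0,0,0,-4.5,0,0,0,0,0,0,-4.5,0,0,0,0,0,0,-4.5,0,0,0,0,0,0,-4.5,0,0,0,0,0,0,-4.5,0,0,0,0,0,0,-4.5,0,0,0,0]}}

```text
clock: 14.35
tool_pos: [0.5855, -0.1445, 0.2395]
orientation: [180.0, -0.1, 178.1]
force: [0.8, -0.4, -1.4]
opening: 0.0254
gripper_force: 30.0
```

>>> {"op": "move_arm", "data": {"moves": [0,0,-4.5,0,0,0,0,0,0,-4.5,0,0,0,0,0,0,0,0,0,0,0,0,0,0,0,0,0,0]}}

```text
clock: 14.75
tool_pos: [0.5825, -0.2338, 0.2388]
orientation: [180.0, -0.1, 177.9]
force: [-0.9, -0.2, -2.1]
opening: 0.0258
gripper_force: 30.0
```

```bash
python3 - <<'E'
from h import *
go();plate('wrist');go();save('wrist','w6.png')
E
```

```text
t 14.75 pos [ 0.5825 -0.2338  0.2388] rpy [ 1.7997e+02 -1.0000e-01  1.7793e+02] F [-0.9 -0.2 -2.1] op 0.0258 shift cm [0. 0. 0.] 
wrist plate 90 199 centre [ 0.4979 -0.2283] row angle 112.63 spigots [[0.521, -0.2837], [0.4979, -0.2283], [0.4748, -0.1729]]
t 14.8 pos [ 0.5828 -0.2328  0.2391] rpy [ 1.7997e+02 -7.0000e-02  1.7802e+02] F [ 0.5 -0.4 -1.6] op 0.0258 shift cm [0. 0. 0.] 
w6.png 1.5
```

View pics/w6.png

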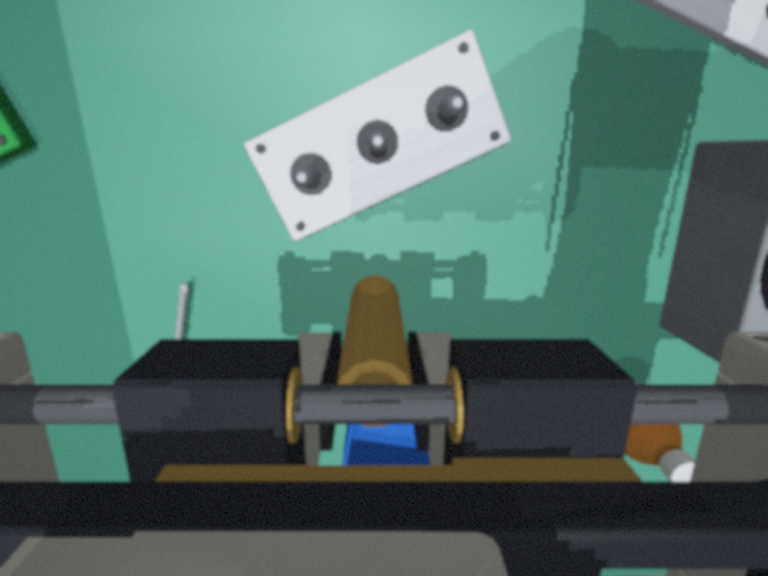

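The view shows the target plate with its three spigots at (311,172), (378,140) and (447,107), and the held sleeve hanging with its lower rim near (375,278). I'll check the sleeve's offset from the TCP and plan.

```bash
python3 - <<'E'
from h import *
o=ctrl.get_obs();z=o['tool_pos'][2]-.076
f=p3('wrist',375.5/1.5,277/1.5,z);l=p3('wrist',354/1.5,292/1.5,z);r=p3('wrist',397/1.5,292/1.5,z)
print('bottom front edge',f,'-> axis x',f[0]+.013,'sides',l,r,'mid',(l+r)/2)
go(.521,-.2837,.16)
E
```

```text
bottom front edge [ 0.56978729 -0.23225537  0.16310007] -> axis x 0.5827872947633089 sides [ 0.5778903  -0.24426764  0.16310007] [ 0.57872127 -0.22082486  0.16310007] mid [ 0.57830578 -0.23254625  0.16310007]
t 14.8 pos [ 0.5828 -0.2328  0.2391] rpy [ 1.7997e+02 -7.0000e-02  1.7802e+02] F [ 0.5 -0.4 -1.6] op 0.0258 shift cm [ 6.   -5.31  7.91]
```

>>> {"op": "move_arm", "data": {"moves": [0,3,-2.6,0,0,0,0,0,3,-2.7,0,0,0,0,0,0,0,3.5,0,0,0,0,0,0,3.5,0,0,0,0,0,0,0,0,0,0,0,0,0,0,0,0,0]}}

```text
clock: 15.4
tool_pos: [0.5221, -0.2828, 0.1701]
orientation: [-180.0, -0.1, 178.2]
force: [0.6, 0.3, -0.2]
opening: 0.0254
gripper_force: 30.0
```

```bash
python3 - <<'E'
from h import *
plate('wrist');go(.521,-.2837,.098);save('wrist','w7.png',(130,60,400,260))
E
```

```text
wrist plate 90 199 centre [ 0.4967 -0.2288] row angle 112.56 spigots [[0.5197, -0.2842], [0.4967, -0.2288], [0.4737, -0.1734]]
t 15.45 pos [ 0.523  -0.2831  0.1712] rpy [-1.7995e+02  7.0000e-02  1.7821e+02] F [ 0.7  0.1 -1.2] op 0.0254 shift cm [ 0.2  -0.06  7.32] 
w7.png 2.962962962962963
```

>>> {"op": "move_arm", "data": {"moves": [0,0.2,-0.1,1,0,0,0,0,0,0,1.5,0,0,0,0,0,0,1,0,0,0,0,0,0,0.5,0,0,0,0,0,0,0.5,0,0,0,0,0,0,0,0,0,0]}}

```text
clock: 16.05
tool_pos: [0.5201, -0.2845, 0.1243]
orientation: [180.0, 0.0, 178.1]
force: [2.1, 0.5, -2.1]
opening: 0.0255
gripper_force: 30.0
```

```bash
python3 - <<'E'
from h import *
go(.5205,-.284,.098);print(ctrl.get_obs()['moment'])
E
```

```text
t 16.05 pos [ 0.5201 -0.2845  0.1243] rpy [1.800e+02 2.000e-02 1.781e+02] F [ 2.1  0.5 -2.1] op 0.0255 shift cm [-0.04  0.05  2.63] 
[ 0.21375311 -0.86775823 -0.01510143]
```

>>> {"op": "move_arm", "data": {"moves": [0,0,0,1,0,0,0,0,0,0,0.8,0,0,0,0,0,0,0.4,0,0,0,0,0,0,0.3,0,0,0,0,0,0,0.2,0,0,0,0,0,0,0,0,0,0]}}

```text
clock: 16.65
tool_pos: [0.5213, -0.2849, 0.1002]
orientation: [-179.9, 0.2, 178.2]
force: [-1.8, 4.6, 17.4]
opening: 0.0256
gripper_force: 30.0
```

>>> {"op": "move_arm", "data": {"moves": [4,0,0,-0.3,0,0,0,4,0,0,0,0,0,0,4,0,0,0,0,0,0,4,0,0,-2.5,0,0,0,4,0,0,-4,0,0,0,4,0,0,-4,0,0,0,4,0,4.5,0,0,0,0,4,0,0,0,0,0,0]}}

```text
clock: 17.45
tool_pos: [0.5215, -0.237, 0.2066]
orientation: [180.0, 0.1, 178.2]
force: [0.5, 0.1, 0.1]
opening: 0.0402
gripper_force: 0.0
```

```bash
python3 - <<'E'
from h import *
go(.6482,.2172,.20)
snap('top')
for n,u in(('seat',[.521,-.284,.124]),): print(proj('top',u))
L=load('top');u,v=proj('top',[.521,-.284,.124]).astype(int)
Z=[p3('top',a,b) for a in range(u-8,u+9) for b in range(v-8,v+9)];Z=np.array([z for z in Z if .09<z[2]<.16]);print(len(Z),Z.max(0),Z[Z[:,2]>.115].mean(0))
E
```

```text
t 17.45 pos [ 0.5215 -0.237   0.2066] rpy [1.7996e+02 1.1000e-01 1.7816e+02] F [0.5 0.1 0.1] op 0.0402 shift cm [-11.21  45.81   0.72] 
[287.50154177 217.71718686]Traceback (most recent call last):
  File "<stdin>", line 6, in <module>
    return umr_maximum(a, axis, None, out, keepdims, initial, where)
ValueError: zero-size array to reduction operation maximum which has no identity
```

>>> {"op": "move_arm", "data": {"moves": [4,-1.1,4.5,0,0,0,0,4,-1.1,4.5,0,0,0,0,4,-1.1,4.5,0,0,0,0,4,-1.1,4.5,0,0,0,0,4,-1.1,4.5,0,0,0,0,4,-1.1,4.5,0,0,0,0,4,-1.1,4.5,0,0,0,0,4,-1.1,4.5,0,0,0,0]}}

```text
clock: 18.3
tool_pos: [0.6212, 0.1185, 0.2045]
orientation: [-179.9, -0.1, 178.1]
force: [1.4, -0.1, -0.9]
opening: 0.0403
gripper_force: 0.0
```

>>> {"op": "move_arm", "data": {"moves": [4,-1.1,4.5,0,0,0,0,4,-1.3,4.3,0,0,0,0,4,0,0,0,0,0,0,4,0,0,0,0,0,0]}}

```text
clock: 18.7
tool_pos: [0.6478, 0.2049, 0.2035]
orientation: [-179.9, -0.2, 178.2]
force: [0.1, -0.3, 0.3]
opening: 0.04
gripper_force: 0.0
```

```bash
python3 - <<'E'
from h import *
go(.6477,.2170,.089)
plate('top')
L=load('top');u,v=proj('top',[.521,-.284,.124]).astype(int)
Z=[p3('top',a,b) for a in range(u-12,u+13) for b in range(v-12,v+13)];Z=np.array([z for z in Z if z[2]>.03]);print(len(Z),Z[Z[:,2]>.115].mean(0),Z[:,2].max())
E
```

```text
t 18.7 pos [0.6478 0.2049 0.2035] rpy [-1.7989e+02 -1.5000e-01  1.7817e+02] F [ 0.1 -0.3  0.3] op 0.04 shift cm [ 0.02  1.23 11.45] 
top plate 90 198 centre [ 0.4969 -0.2274] row angle 112.5 spigots [[0.5199, -0.2829], [0.4969, -0.2274], [0.4739, -0.172]]
122 [ 0.5193084  -0.28284144  0.12202867] 0.12443876281410848
```

Sleeve 1 is home, with its top at 0.124. Next is the far sleeve.

>>> {"op": "move_arm", "data": {"moves": [4,0,1.2,0,0,0,0,4,0,0,4,0,0,0,4,0,0,4,0,0,0,4,0,0,2,0,0,0,4,0,0,1.4,0,0,0,4,0,0,0,0,0,0,0,0,0,0,0,0,0,0,0,0,0,0,0,0]}}

```text
clock: 19.55
tool_pos: [0.6494, 0.2168, 0.0934]
orientation: [179.9, 0.1, 178.1]
force: [0.2, -0.3, 1.0]
opening: 0.0291
gripper_force: 0.0
```

>>> {"op": "move_arm", "data": {"moves": [0,0,0,0,0,0,0,0,0,0,0,0,0,0,0,0,0,0,0,0,0]}}

```text
clock: 19.85
tool_pos: [0.6495, 0.2169, 0.0933]
orientation: [179.9, 0.1, 178.1]
force: [-1.1, -1.0, 6.3]
opening: 0.025
gripper_force: 30.0
```

```bash
python3 - <<'E'
from h import *
go(z=.24)
E
```

```text
t 19.85 pos [0.6495 0.2169 0.0933] rpy [1.7993e+02 1.5000e-01 1.7812e+02] F [-1.1 -1.   6.3] op 0.025 shift cm [ -0.04   0.02 -14.67]
```

>>> {"op": "move_arm", "data": {"moves": [0,0,0,-1,0,0,0,0,0,0,-3,0,0,0,0,0,0,-4,0,0,0,0,0,0,-4,0,0,0,0,0,0,-3,0,0,0,0,0,0,0,0,0,0,0,0.5,-4.4,0,0,0,0,0,0.5,-4.4,0,0,0,0]}}

```text
clock: 20.65
tool_pos: [0.6347, 0.1288, 0.241]
orientation: [180.0, -0.1, 178.2]
force: [0.3, -0.7, -0.2]
opening: 0.025
gripper_force: 30.0
```

>>> {"op": "move_arm", "data": {"moves": [0,0.5,-4.4,0,0,0,0,0,0.5,-4.4,0,0,0,0,0,0.5,-4.4,0,0,0,0,0,0.5,-4.4,0,0,0,0,0,0.5,-4.4,0,0,0,0,0,0.5,-4.4,0,0,0,0,0,0.5,-4.4,0,0,0,0,0,0.5,-4.4,0,0,0,0]}}

```text
clock: 21.45
tool_pos: [0.5829, -0.223, 0.2414]
orientation: [180.0, -0.0, 178.1]
force: [0.1, -1.1, -0.3]
opening: 0.0249
gripper_force: 30.0
```

>>> {"op": "move_arm", "data": {"moves": [0,0,0,0,0,0,0,0,0,0,0,0,0,0]}}

```text
clock: 21.65
tool_pos: [0.583, -0.2226, 0.2411]
orientation: [180.0, -0.1, 177.9]
force: [-0.1, 0.4, -1.2]
opening: 0.0249
gripper_force: 30.0
```

```bash
python3 - <<'E'
from h import *
plate('wrist');go(.4975,-.2285,.17)
L=load('wrist');im=L['im'];print('yellow bottom rim column/rows',np.nonzero(cv2.inRange(cv2.cvtColor(im,cv2.COLOR_RGB2HSV),(12,120,40),(26,255,255))[150:235,251])[0][:3]+150)
E
```

```text
wrist plate 90 199 centre [ 0.5204 -0.2325] row angle 112.34 spigots [[0.5432, -0.288], [0.5204, -0.2325], [0.4976, -0.177]]
t 21.7 pos [ 0.5834 -0.2217  0.2412] rpy [ 1.7997e+02 -4.0000e-02  1.7803e+02] F [ 0.8  0.7 -0.5] op 0.025 shift cm [ 8.56 -0.98  7.12] 
yellow bottom rim column/rows [184 185 186]
```

The plate has been knocked about 24 mm in x. I'll re-measure before going down.

```bash
python3 - <<'E'
from h import *
plate('wrist');plate('top');save('wrist','w8.png',(100,0,400,230));go(.5205,-.2327,.17)
E
```

```text
wrist plate 90 199 centre [ 0.5203 -0.2325] row angle 112.33 spigots [[0.5431, -0.288], [0.5203, -0.2325], [0.4975, -0.177]]
top plate 90 199 centre [ 0.5193 -0.2318] row angle 112.33 spigots [[0.5421, -0.2873], [0.5193, -0.2318], [0.4965, -0.1763]]
w8.png 2.608695652173913
t 21.8 pos [ 0.5839 -0.2207  0.2414] rpy [ 1.7998e+02 -2.0000e-02  1.7815e+02] F [ 0.2  0.3 -1.4] op 0.0253 shift cm [ 6.29 -1.41  7.14]
```

View pics/w8.png

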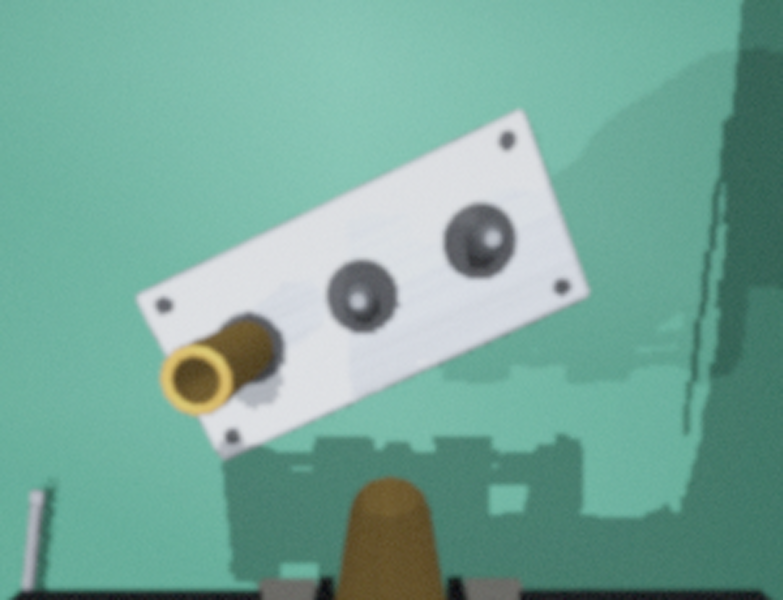

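The middle spigot (362,295) is next. The seated sleeve (197,380) is upright.

>>> {"op": "move_arm", "data": {"moves": [0,3.2,-0.6,0,0,0,0,0,3.1,-0.6,0,0,0,0,0,0,0,3.5,0,0,0,0,0,0,3.4,0,0,0,0,0,0,0,0,0,0,0,0,0,0,0,0,0]}}

```text
clock: 22.4
tool_pos: [0.521, -0.2309, 0.1731]
orientation: [-180.0, -0.0, 178.2]
force: [0.2, 0.0, -0.8]
opening: 0.025
gripper_force: 30.0
```

```bash
python3 - <<'E'
from h import *
for i in range(3): go(.5205,-.233,.102); plate('wrist')
E
```

```text
t 22.4 pos [ 0.521  -0.2309  0.1731] rpy [-1.7997e+02 -5.0000e-02  1.7820e+02] F [ 0.2  0.  -0.8] op 0.025 shift cm [ 0.03 -0.21  7.11] 
wrist plate 91 199 centre [ 0.5194 -0.2327] row angle 112.33 spigots [[0.5422, -0.2882], [0.5194, -0.2327], [0.4966, -0.1772]]
t 22.45 pos [ 0.5217 -0.2312  0.1741] rpy [-1.7995e+02  7.0000e-02  1.7820e+02] F [ 1.2 -0.2 -1.1] op 0.0252 shift cm [ 0.13 -0.18  7.21] 
wrist plate 90 199 centre [ 0.5193 -0.2328] row angle 112.31 spigots [[0.542, -0.2883], [0.5193, -0.2328], [0.4965, -0.1773]]
t 22.5 pos [ 0.522  -0.2313  0.1744] rpy [-1.7996e+02  1.4000e-01  1.7818e+02] F [-1.   0.  -1.5] op 0.0253 shift cm [ 0.16 -0.17  7.24] 
wrist plate 91 199 centre [ 0.5194 -0.2328] row angle 112.29 spigots [[0.5422, -0.2883], [0.5194, -0.2328], [0.4967, -0.1772]]
```

>>> {"op": "move_arm", "data": {"moves": [0,0.1,-0.2,1,0,0,0,0,0,0,1.5,0,0,0,0,0,0,1,0,0,0,0,0,0,0.5,0,0,0,0,0,0,0.5,0,0,0,0,0,0,0,0,0,0]}}

```text
clock: 23.15
tool_pos: [0.5197, -0.2334, 0.1272]
orientation: [180.0, 0.0, 178.1]
force: [1.4, 1.2, -2.6]
opening: 0.025
gripper_force: 30.0
```

```bash
python3 - <<'E'
from h import *
go(.5205,-.233,.102)
E
```

```text
t 23.15 pos [ 0.5197 -0.2334  0.1272] rpy [179.99   0.   178.1 ] F [ 1.4  1.2 -2.6] op 0.025 shift cm [-0.08  0.04  2.52]
```

>>> {"op": "move_arm", "data": {"moves": [0,0,0,1,0,0,0,0,0,0,0.8,0,0,0,0,0,0,0.4,0,0,0,0,0,0,0.3,0,0,0,0,0,0,0.2,0,0,0,0,0,0,0,0,0,0]}}

```text
clock: 23.75
tool_pos: [0.5205, -0.2336, 0.1022]
orientation: [-180.0, 0.1, 178.1]
force: [-0.6, 4.1, 11.5]
opening: 0.0252
gripper_force: 30.0
```

>>> {"op": "move_arm", "data": {"moves": [3.8,0,0,-0.2,0,0,0,3.8,0,0,0,0,0,0,3.8,0,0,0,0,0,0,3.8,0,0,-2.5,0,0,0,3.8,0,0,-4,0,0,0,3.8,0,0,-4,0,0,0,4,0,4.5,0,0,0,0,4,0,0,0,0,0,0]}}

```text
clock: 24.55
tool_pos: [0.5213, -0.186, 0.2087]
orientation: [180.0, 0.1, 178.2]
force: [0.1, 0.1, -0.7]
opening: 0.0397
gripper_force: 0.0
```

```bash
python3 - <<'E'
from h import *
go(.5487,.2205,.20)
E
```

```text
t 24.55 pos [ 0.5213 -0.186   0.2087] rpy [1.7996e+02 1.3000e-01 1.7816e+02] F [ 0.1  0.1 -0.7] op 0.0397 shift cm [-1.44 40.72  0.91]
```

>>> {"op": "move_arm", "data": {"moves": [4,-0.2,4.5,0.1,0,0,0,4,-0.2,4.5,0.1,0,0,0,4,-0.2,4.5,0.1,0,0,0,4,-0.2,4.5,0.1,0,0,0,4,-0.2,4.5,0.1,0,0,0,4,-0.2,4.5,0,0,0,0,4,-0.2,4.5,0,0,0,0,4,0,4.5,0,0,0,0]}}

```text
clock: 25.35
tool_pos: [0.5465, 0.1723, 0.2019]
orientation: [-179.9, -0.1, 178.1]
force: [1.1, 0.1, 0.3]
opening: 0.04
gripper_force: 0.0
```

>>> {"op": "move_arm", "data": {"moves": [4,0,4.6,0,0,0,0,4,0,0,0,0,0,0,4,0,0,0,0,0,0]}}

```text
clock: 25.65
tool_pos: [0.5478, 0.2174, 0.2014]
orientation: [-179.9, -0.1, 178.2]
force: [-0.2, -0.1, -0.6]
opening: 0.04
gripper_force: 0.0
```

```bash
python3 - <<'E'
from h import *
go(.5487,.2205,.089)
E
```

```text
t 25.65 pos [0.5478 0.2174 0.2014] rpy [-1.7992e+02 -1.0000e-01  1.7821e+02] F [-0.2 -0.1 -0.6] op 0.04 shift cm [-0.1   0.33 11.24]
```

>>> {"op": "move_arm", "data": {"moves": [4,0,0.3,0,0,0,0,4,0,0,4,0,0,0,4,0,0,4,0,0,0,4,0,0,2,0,0,0,4,0,0,1.2,0,0,0,4,0,0,0,0,0,0,0,0,0,0,0,0,0,0,0,0,0,0,0,0]}}

```text
clock: 26.45
tool_pos: [0.5494, 0.2201, 0.0921]
orientation: [179.9, 0.1, 178.1]
force: [0.3, 0.5, -0.7]
opening: 0.0292
gripper_force: 0.0
```

>>> {"op": "move_arm", "data": {"moves": [0,0,0,0,0,0,0,0,0,0,0,0,0,0,0,0,0,0,0,0,0]}}

```text
clock: 26.75
tool_pos: [0.5494, 0.2203, 0.0921]
orientation: [179.9, 0.1, 178.1]
force: [0.3, -0.5, 6.6]
opening: 0.0263
gripper_force: 30.0
```

```bash
python3 - <<'E'
from h import *
go(.583,-.19,.24)
E
```

```text
t 26.75 pos [0.5494 0.2203 0.0921] rpy [1.7992e+02 1.3000e-01 1.7813e+02] F [ 0.3 -0.5  6.6] op 0.0263 shift cm [ -4.73 -40.88 -14.84]
```

Home will read about z 0.101. Lift and go to hover.

>>> {"op": "move_arm", "data": {"moves": [0,0,0,-1,0,0,0,0,0,0,-3,0,0,0,0,0,0,-4,0,0,0,0,0,0,-4,0,0,0,0,0,0,-3,0,0,0,0,0,0,0,0,0,0,0,-0.5,-4.1,0,0,0,0,0,-0.5,-4.1,0,0,0,0]}}

```text
clock: 27.55
tool_pos: [0.5551, 0.1373, 0.2405]
orientation: [180.0, -0.0, 178.2]
force: [1.4, -0.6, -1.1]
opening: 0.0256
gripper_force: 30.0
```

>>> {"op": "move_arm", "data": {"moves": [0,-0.5,-4.1,0,0,0,0,0,-0.5,-4.1,0,0,0,0,0,-0.5,-4.1,0,0,0,0,0,-0.5,-4.1,0,0,0,0,0,-0.5,-4.1,0,0,0,0,0,-0.5,-4.1,0,0,0,0,0,-0.5,-4.1,0,0,0,0,0,-0.5,-4.1,0,0,0,0]}}

```text
clock: 28.35
tool_pos: [0.5843, -0.1931, 0.2404]
orientation: [180.0, -0.0, 178.1]
force: [1.0, -0.4, -1.7]
opening: 0.0259
gripper_force: 30.0
```

>>> {"op": "move_arm", "data": {"moves": [0,0,0,0,0,0,0,0,0,0,0,0,0,0]}}

```text
clock: 28.55
tool_pos: [0.5842, -0.1925, 0.2399]
orientation: [180.0, -0.1, 178.0]
force: [-0.2, -0.0, -0.7]
opening: 0.0258
gripper_force: 30.0
```

```bash
python3 - <<'E'
from h import *
plate('wrist');go(.497,-.1775,.17)
E
```

```text
wrist plate 90 199 centre [ 0.5203 -0.2323] row angle 112.33 spigots [[0.543, -0.2878], [0.5203, -0.2323], [0.4975, -0.1768]]
t 28.6 pos [ 0.5844 -0.1917  0.2401] rpy [ 1.7997e+02 -6.0000e-02  1.7804e+02] F [ 0.2 -0.  -0.9] op 0.0257 shift cm [8.77 1.11 7.02]
```

>>> {"op": "move_arm", "data": {"moves": [0,4.4,0.6,0,0,0,0,0,4.3,0.5,0,0,0,0,0,0,0,3.5,0,0,0,0,0,0,3.4,0,0,0,0,0,0,0,0,0,0,0,0,0,0,0,0,0]}}

```text
clock: 29.2
tool_pos: [0.4985, -0.1771, 0.1722]
orientation: [-180.0, -0.0, 178.2]
force: [-0.0, -0.5, -1.0]
opening: 0.0256
gripper_force: 30.0
```

```bash
python3 - <<'E'
from h import *
plate('wrist');plate('wrist');go(.497,-.1778,.101)
E
```

```text
wrist plate 91 199 centre [ 0.5193 -0.2323] row angle 112.34 spigots [[0.5421, -0.2878], [0.5193, -0.2323], [0.4965, -0.1768]]
wrist plate 90 199 centre [ 0.5192 -0.2325] row angle 112.31 spigots [[0.5419, -0.288], [0.5192, -0.2325], [0.4964, -0.177]]
t 29.3 pos [ 0.4997 -0.1774  0.1733] rpy [-1.7997e+02  1.2000e-01  1.7817e+02] F [ 0.2 -0.6 -0.1] op 0.0257 shift cm [ 0.28 -0.04  7.23]
```

>>> {"op": "move_arm", "data": {"moves": [0,0.2,-0.1,1,0,0,0,0,0,0,1.5,0,0,0,0,0,0,1,0,0,0,0,0,0,0.5,0,0,0,0,0,0,0.5,0,0,0,0,0,0,0,0,0,0]}}

```text
clock: 29.9
tool_pos: [0.4966, -0.1785, 0.1262]
orientation: [180.0, 0.0, 178.1]
force: [2.6, 2.6, -2.9]
opening: 0.0259
gripper_force: 30.0
```

```bash
python3 - <<'E'
from h import *
go(.497,-.1775,.101)
E
```

```text
t 29.9 pos [ 0.4966 -0.1785  0.1262] rpy [1.7998e+02 2.0000e-02 1.7809e+02] F [ 2.6  2.6 -2.9] op 0.0259 shift cm [-0.03  0.1   2.52]
```

>>> {"op": "move_arm", "data": {"moves": [0,0,0,1,0,0,0,0,0,0,0.8,0,0,0,0,0,0,0.4,0,0,0,0,0,0,0.3,0,0,0,0,0,0,0.2,0,0,0,0,0,0,0,0,0,0]}}

```text
clock: 30.5
tool_pos: [0.4978, -0.1787, 0.101]
orientation: [-180.0, 0.2, 178.2]
force: [1.6, 4.4, 11.6]
opening: 0.0259
gripper_force: 30.0
```

>>> {"op": "move_arm", "data": {"moves": [3.8,0,0,-0.2,0,0,0,3.8,0,0,0,0,0,0,3.8,0,0,0,0,0,0,3.8,0,0,-2.5,0,0,0,3.8,0,0,-4,0,0,0,3.8,0,0,-4,0,0,0,4,0,4.5,0,0,0,0,4,0,0,0,0,0,0]}}

```text
clock: 31.3
tool_pos: [0.4979, -0.1314, 0.2076]
orientation: [180.0, 0.1, 178.2]
force: [0.0, -0.5, -1.0]
opening: 0.0398
gripper_force: 0.0
```

```bash
python3 - <<'E'
from h import *
go(.6007,.3385,.205)
E
```

```text
t 31.3 pos [ 0.4979 -0.1314  0.2076] rpy [1.7996e+02 1.1000e-01 1.7816e+02] F [ 0.  -0.5 -1. ] op 0.0398 shift cm [-8.77 47.3   0.31]
```

>>> {"op": "move_arm", "data": {"moves": [4,-0.9,4.7,0,0,0,0,4,-0.9,4.7,0,0,0,0,4,-0.9,4.7,0,0,0,0,4,-0.9,4.7,0,0,0,0,4,-0.9,4.7,0,0,0,0,4,-0.9,4.7,0,0,0,0,4,-0.9,4.7,0,0,0,0,4,-0.9,4.7,0,0,0,0]}}

```text
clock: 32.1
tool_pos: [0.5818, 0.2409, 0.2057]
orientation: [-179.9, -0.1, 178.1]
force: [1.0, 0.1, 0.2]
opening: 0.04
gripper_force: 0.0
```

>>> {"op": "move_arm", "data": {"moves": [4,-0.8,4.7,0,0,0,0,4,-0.8,4.7,0,0,0,0,4,0,0,0,0,0,0,4,0,0,0,0,0,0]}}

```text
clock: 32.5
tool_pos: [0.6007, 0.3335, 0.2045]
orientation: [-179.9, -0.1, 178.2]
force: [-0.5, -0.5, 0.6]
opening: 0.0403
gripper_force: 0.0
```

```bash
python3 - <<'E'
from h import *
plate('top');save('top','t3.png',(0,130,310,310))
for P in([.5425,-.2875],[.5197,-.2322],[.497,-.177]):
    u,v=proj('top',P+[.124]).astype(int)
    Z=[p3('top',a,b) for a in range(u-10,u+11) for b in range(v-10,v+11)];Z=np.array([z for z in Z if z[2]>.11]);print(len(Z),Z.mean(0).round(4),Z[:,2].max())
go(.6007,.3385,.143)
E
```

```text
top plate 90 198 centre [ 0.5193 -0.2318] row angle 112.28 spigots [[0.5421, -0.2873], [0.5193, -0.2318], [0.4966, -0.1763]]
t3.png 2.5806451612903225
52 [ 0.5415 -0.2878  0.122 ] 0.12457575288598133
63 [ 0.5187 -0.2329  0.1209] 0.1258046580976676
55 [ 0.4965 -0.1768  0.1221] 0.12497539722646178
t 32.55 pos [0.6007 0.3326 0.2051] rpy [-1.7988e+02 -1.1000e-01  1.7812e+02] F [ 0.  -0.9  0.3] op 0.04 shift cm [0.01 0.6  6.21]
```

View pics/t3.png

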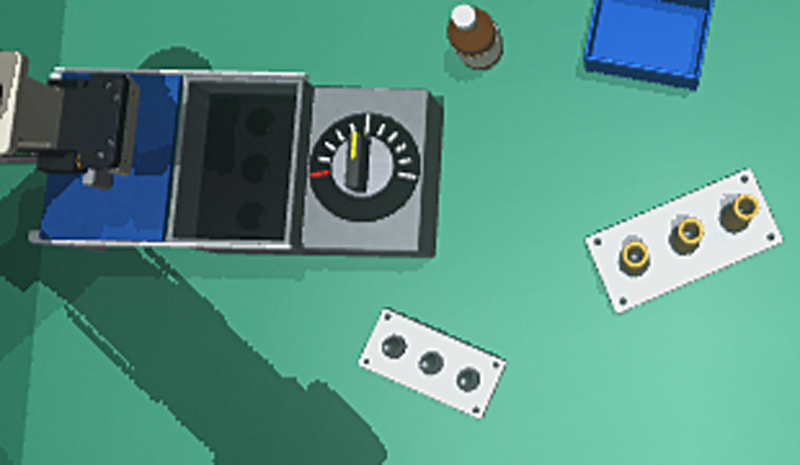

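All three sleeves are home: tops at about 0.124 and wells empty. Now shutting the cover.

>>> {"op": "move_arm", "data": {"moves": [4,0,0.6,3,0,0,0,4,0,0,2,0,0,0,4,0,0,1.1,0,0,0,0,0,0,0,0,0,0,0,0,0,0,0,0,0,0,0,0,0,0,0,0,0,0,0,0,0,0,0,0,0,0,0,0,0,0]}}

```text
clock: 33.35
tool_pos: [0.602, 0.3384, 0.1469]
orientation: [-180.0, 0.1, 178.1]
force: [1.2, -4.1, 3.6]
opening: 0.0116
gripper_force: 30.0
```

>>> {"op": "move_arm", "data": {"moves": [0,0,-1.5,0,0,0,0,0,0,-2,0,0,0,0,0,0,-2,0,0,0,0,0,0,-2,0,0,0,0,0,0,-2,0,0,0,0,0,0,-1.5,0,0,0,0,0,0,-0.7,0,0,0,0,0,0,0,0,0,0,0]}}

```text
clock: 34.15
tool_pos: [0.5976, 0.2209, 0.1468]
orientation: [180.0, 0.0, 178.1]
force: [-2.9, -1.2, 7.5]
opening: 0.0118
gripper_force: 30.0
```

>>> {"op": "move_arm", "data": {"moves": [0,0,-0.3,0,0,0,0,0,0,-0.3,0,0,0,0,0,0,0,0,0,0,0]}}

```text
clock: 34.45
tool_pos: [0.5975, 0.2184, 0.1468]
orientation: [179.7, 0.1, 178.1]
force: [-5.5, 8.6, 6.4]
opening: 0.0118
gripper_force: 30.0
```

>>> {"op": "move_arm", "data": {"moves": [4,0,0.3,0,0,0,0,4,0,0,0,0,0,0,4,0,0,0,0,0,0,4,0,0,-2.5,0,0,0,4,0,0,-3.5,0,0,0,4,0,-4,0,0,0,0,4,0,-4,0,0,0,0,4,0,-4,0,0,0,0]}}

```text
clock: 35.25
tool_pos: [0.5932, 0.0979, 0.2056]
orientation: [-180.0, 0.0, 178.1]
force: [0.4, 0.5, 1.3]
opening: 0.0399
gripper_force: 0.0
```

>>> {"op": "move_arm", "data": {"moves": [4,0,0,0,0,0,0,4,0,0,0,0,0,0]}}

```text
clock: 35.45
tool_pos: [0.5935, 0.0979, 0.2056]
orientation: [-180.0, 0.0, 178.0]
force: [-0.1, -0.2, 0.0]
opening: 0.0403
gripper_force: 0.0
```

```bash
python3 - <<'E'
from h import *
go(.593,.098,.114)
E
```

```text
t 35.45 pos [0.5935 0.0979 0.2056] rpy [-180.      0.    177.98] F [-0.1 -0.2  0. ] op 0.0403 shift cm [0.05 0.01 9.16]
```

>>> {"op": "move_arm", "data": {"moves": [4,0,0,4,0,0,0,4,0,0,3,0,0,0,4,0,0,2,0,0,0,0,0,0,0,0,0,0,0,0,0,0,0,0,0,0,0,0,0,0,0,0,0,0,0,0,0,0,0,0,0,0,0,0,0,0]}}

```text
clock: 36.25
tool_pos: [0.5943, 0.0986, 0.1171]
orientation: [-180.0, 0.1, 178.1]
force: [0.7, -4.4, 1.5]
opening: 0.0134
gripper_force: 30.0
```

>>> {"op": "move_arm", "data": {"moves": [0,0,0,0,0,0,-0.1455,0,0,0,0,0,0,-0.1455,0,0,0,0,0,0,-0.1455,0,0,0,0,0,0,-0.1455,0,0,0,0,0,0,-0.1455,0,0,0,0,0,0,-0.1455,0,0,0,0,0,0,-0.1455,0,0,0,0,0,0,-0.1455]}}

```text
clock: 37.05
tool_pos: [0.5944, 0.0985, 0.1171]
orientation: [-179.9, 0.0, -114.9]
force: [2.6, -4.7, -0.1]
opening: 0.0135
gripper_force: 30.0
```

>>> {"op": "move_arm", "data": {"moves": [0,0,0,0,0,0,-0.1455,0,0,0,0,0,0,-0.1455,0,0,0,0,0,0,-0.14,0,0,0,0,0,0,-0.12,0,0,0,0,0,0,0,0,0,0,0,0,0,0]}}

```text
clock: 37.65
tool_pos: [0.5945, 0.0984, 0.1171]
orientation: [-179.9, -0.0, -83.6]
force: [2.4, -5.5, 0.6]
opening: 0.0138
gripper_force: 30.0
```

```bash
python3 - <<'E'
from h import *
print(ctrl.get_obs()['moment']);go(yaw=-82)
E
```

```text
[-1.98403219 -0.66064244  0.0619987 ]
t 37.65 pos [0.5945 0.0984 0.1171] rpy [-1.7988e+02 -5.0000e-02 -8.3620e+01] F [ 2.4 -5.5  0.6] op 0.0138 shift cm [0. 0. 0.]  turn(rad) [-0.002 -0.001 -0.028] ; shift in turned axes [0. 0. 0.]
```

Turn gently to the stop.

>>> {"op": "move_arm", "data": {"moves": [0,0,0,0,0,0,-0.03,0,0,0,0,0,0,-0.02,0,0,0,0,0,0,-0.02,0,0,0,0,0,0,0]}}

```text
clock: 38.05
tool_pos: [0.5945, 0.0984, 0.1171]
orientation: [-179.9, -0.0, -79.7]
force: [2.9, -6.0, 0.6]
opening: 0.0146
gripper_force: 30.8
```

```bash
python3 - <<'E'
from h import *
print(ctrl.get_obs()['moment']);go(yaw=-82)
E
```

```text
[-2.01244358 -0.75793829 -0.69440737]
t 38.05 pos [0.5945 0.0984 0.1171] rpy [-1.7988e+02 -3.0000e-02 -7.9660e+01] F [ 2.9 -6.   0.6] op 0.0146 shift cm [0. 0. 0.]  turn(rad) [-0.002 -0.001  0.041] ; shift in turned axes [0. 0. 0.]
```

>>> {"op": "move_arm", "data": {"moves": [0,0,0,0,0,0,0.03,4,0,0,0,0,0,0,4,0,0,0,0,0,0,4,0,0,0,0,0,0,4,0,0,-3,0,0,0,4,0,0,-4,0,0,0,4,0,0,-4,0,0,0,4,0,0,-4,0,0,0]}}

```text
clock: 38.85
tool_pos: [0.5932, 0.0994, 0.2673]
orientation: [-180.0, 0.0, -81.3]
force: [1.2, 0.8, -0.0]
opening: 0.04
gripper_force: 0.0
```

>>> {"op": "move_arm", "data": {"moves": [4,0,0,-4,0,0,0,4,0,0,0,0,0,0,4,0,0,0,0,0,0]}}

```text
clock: 39.15
tool_pos: [0.5937, 0.0997, 0.3068]
orientation: [-179.9, 0.1, -81.3]
force: [-0.6, 0.2, -1.1]
opening: 0.04
gripper_force: 0.0
```

```bash
python3 - <<'E'
from h import *
go();snap('side');snap('wrist');snap('top')
a=cv2.resize(load('side')['im'][190:350,100:360],(400,246));b=cv2.resize(load('wrist')['im'],(400,300));c=cv2.resize(load('top')['im'],(400,300))
im=np.zeros((600,800,3),np.uint8);im[:246,:400]=a;im[:300,400:]=b;im[300:,:400]=c
cv2.imwrite('pics/f.png',cv2.cvtColor(im,cv2.COLOR_RGB2BGR))
E
```

```text
t 39.15 pos [0.5937 0.0997 0.3068] rpy [-1.7986e+02  7.0000e-02 -8.1320e+01] F [-0.6  0.2 -1.1] op 0.04 shift cm [0. 0. 0.]
```

View pics/f.png

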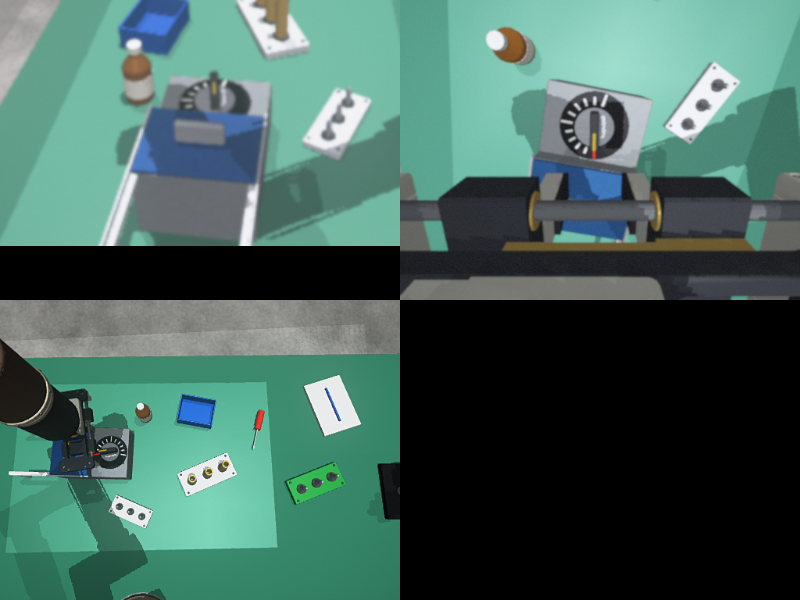

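The final views show the pointer on the red 0 tick (594,150), the cover shut, three sleeves home at (190–225,470), and the bystanders where they were. Handing in.

```bash
python3 -c "
from plant import ctrl
print(ctrl.close_job())"
```

```text
the job is handed in; nothing more can be done
None
```

I handed the job in at about 39 s, and the last camera views look right: all three sleeves home on the white fixture, cover shut, dial on 0, bottle, bin and screwdriver where they were; the close call gave no verdict.

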